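Tare the empty bin on the counting scale

ROBOT

A 6-joint arm with a two-finger parallel gripper is mounted at the origin on the work surface. World frame = base frame: x ahead of the robot, y to its left, z up, the work surface at z = 0. Lengths are in m, angles in degrees, forces in N, time in s.
With the tool pointing down it reaches from about 0.3 to 0.75 m from the base axis. Payload 8.5 kg.
Tool frame: the origin (TCP) lies midway between the tips of the shut fingers; the grasp point (between the pads) lies 19 mm behind it; z points along the fingers, y is the line along which they close (so a half turn about z gives the same grasp; the last joint's range is limited). The gripper opens to 85 mm and grips with 20 to 120 N. Pads are 22 mm wide; open, the fingers measure 114 mm over their backs; the gripper's body (76 mm by 85 mm) begins 54 mm behind the grasp point. The pads swing forward as they close: fully open they stand 13 mm farther back than shut.
Start: joints at [52.523, 21.807, 74.336, -0, 83.858, -12.336], TCP at [0.234, 0.498, 0.231] pointing down, gripper open.
Joint ranges: [-178.18, 178.18], [-50.72, 133.34], [12.68, 142.11], [-81.47, 261.47], [9.98, 163.14], [-165.26, 165.26]. Speed limits (degrees/s): [136.94, 136.94, 180, 180, 180, 180].

INTERFACE

Orientations are given as a 3x3 rotation matrix whose columns are the frame's x, y, z axes.
In Python, from rig import observe, optics, order, spotter gives the robot as it stands.
- The arm moves only by the tool move_arm, never from a script. Its argument "series" is text: rows parted by semicolons, each of 5 numbers parted by spaces: the shift along the tool's x, y, z in cm, then the turn about the tool's z in degrees, then the opening, from -1 (shut) to 1 (fully open). A call has 1 to 8 rows; each row is the pose to reach, as a shift and turn from the pose commanded when the call began, along the tool's axes at that moment; what a row does not reach only later rows make up. A row lasts 1/8 s, in which the tool goes at most 62.5 mm and 10.7 degrees, less where a joint would pass 70% of its speed; a pose out of reach is approached as far as the arm can. A call with a gripper value outside its range is refused whole. The fingers move at their own pace and stop on an object; "force" is the grip in N (left out, the last holds). Time passes only in rows, so rows that repeat a pose let the fingers close. It gives the time, the measured TCP pose, the force, the opening and the grip force at its end, in the units of the state.
- observe(): the state, without advancing time (a new reading comes with each control period).
- optics.get_image(name): name is "scene" or "top" or "wrist"; returns a dict with "pixels" (400x640x3 uint8, blue, green, red), "camera_matrix" (3x3 intrinsics, pixels), "rvec" (rotation vector, rad) and "tvec" (3), from world to camera coordinates, as OpenCV has them. Camera axes: x right, y down, z forward; pixel columns grow to the right and rows downward; lengths in m; the calibration is good to about 2 mm. A picture is of the moment at which its call begins. There is no depth.
- order.close_job(): hands the job in; it is judged then, once.
Trained networks look in the newest picture that a camera, given by its name, has taken for a name from the list of things; names that differ only in an ending like _2 or _b are one class to them, and where a whole thing is asked for, a point or a joint stands for the part that bears it (a point fixed in the world has none). Each returns a list of dicts, best first, with "score" (0 to 1); they miss things now and then, are a little off and sometimes report something else, mostly with a low value. They report only what shows in the picture. A call takes as long as a camera call.
- spotter.find_in(thing, camera): "point" ([x, y, z] in m, in world coordinates, good to about 4 mm: the middle of the surface that is visible of it).
- spotter.cut_out(thing, camera): "pixels" (400x640 bool, what is visible of it).
- spotter.mark_of(thing, camera): "point" ([x, y, z] in m, in world coordinates, good to about 4 mm: a listed point, or the origin of a listed thing).
The state is a dict: "time_s": time; "q": joint angles; "qvel": joint speeds; "joint_efforts": joint torques, N m; "position": TCP position; "tool_rot": TCP orientation; "ft_force": force on the tool from outside, world axes, zero at the start; "wrist_torque": the same for the moment, N m; "grip_width": finger opening in m; "gripper_force": force on a finger pad.
Only numpy, scipy, OpenCV 4.12 (cv2) and the standard library are available. Lean on these libraries where they do the work, as an engineer would, in place of code of your own. Each camera call takes 0.05 s, during which the arm holds its last target. There are 200 camera calls.

TASK

An empty stacking bin stands on the pan of the bench counting scale, ready for bolts to be counted into it. With the fingertips press the scale's tare key - the one wide, bar-shaped key, at the right-hand end of the key row as seen from the robot - keep it gently pressed down for a good second, then let it spring back and withdraw. Leave the other keys, the pan, the bin on it and everything standing around the scale alone.

Things in the scene. Friction and masses are not known exactly. Their poses are not given: they have to be found in the camera images.
- scale: bench counting scale, white plastic housing 345 mm deep (its x, from -180 to 165) by 310 mm wide (its y), fixed. Origin on the bench surface under the housing; x points from the key panel towards the pan (away from the robot at yaw 0), y to the left, z up. No part of it may be pushed with more than 20 N
- panel (a point): centre of the scale's key panel, the front part of the housing (scale x from -180 to -68 mm), axes as scale. The panel rises towards the pan at 0.18 rad (10 degrees), from 40 to 60 mm above the bench. A flat display lies on its upper part; four dark keys cross its lower part at scale x = -147 mm: three round ones at y = 112, 56 and 0 and the wide tare key at y = -90 mm
- pan: the scale's flat steel weighing pan, fixed, 225 by 290 by 10 mm; same origin and axes as scale; it covers x from -63 to 161 mm, y from -145 to 145 mm, its top at z = 90 mm. Not to be touched
- tare_key_top (a point): centre of the top face of the tare key: a dark plastic bar 50 mm wide (along the scale's y), 26 mm deep (up the slope), 8 mm proud of the panel; the point moves with the key. Its z axis is the panel normal, pointing out (10 degrees from vertical, leaning away from the pan); the key moves along it
- tare_key (a joint): travel of the tare key into the panel, m: 0 released, 0.004 fully down. A spring returns it: 1 N starts it moving, 3 N reaches 2 mm (the key makes contact there), 5 N reaches the bottom stop at 4 mm, where it is still 4 mm proud of the panel
- key_a (a joint): travel of the leftmost round key (20 mm diameter, 8 mm proud, same spring as the tare key), m: 0 released, 0.004 down; not to be pressed
- key_b (a joint): travel of the second round key, m; not to be pressed
- key_c (a joint): travel of the third round key, the one next to the tare key (90 mm between their centres), m; not to be pressed
- empty_bin: empty plastic stacking bin standing loose on the pan, 160 mm long (its x) by 108 mm wide by 75 mm high, with a low open front (36 mm) at its -x end; origin at the centre of its underside. It lies roughly across the scale, at least 110 mm beyond the key row. Not to be touched
- full_bin: a second stacking bin of the same size, filled with bolts, standing loose on the bench to the left of the scale; origin at the centre of its underside. Leave alone
- big_bolt: large steel hexagon bolt standing upright on its head on the bench to the right of the scale: head 35 mm across, shank 20 mm, 100 mm tall; origin at the centre of its underside. Leave alone
- weight: 500 g steel test weight with a knob, 38 mm diameter, 72 mm tall, standing on the bench to the right of the scale; origin at the centre of its underside. Leave alone

How it is judged:
By the outcome, as a careful person would: the job done as asked, in the order asked, and still so for the second after the job is handed in, with the robot touching nothing.
It also fails if it takes over 32 s, if anything falls off the work surface, if the arm or the gripper's body presses on something with over 40 N, if the wrist force passes 120 N, or if a joint passes its speed limit or range.

## Working session

There is one attempt and no reset: what is moved stays moved. The work goes in short steps, Python scripts to look and compute and a tool call to move; the robot and the scene stay as the last step left them, time stands still between calls to the robot, and variables do not carry over. Pictures are saved under pics/ and viewed, at most 10 in all, crops included, and the job is handed in when it is done.

Besides the shell and the picture viewer there is one more tool, called after "Request:" as name(argument=value, ...), one argument or row to a line, values as JSON. move_arm: Moves the arm, as the interface text tells. Its arguments: {"type":"object","properties":{"series":{"type":"string"},"force":{"type":"number"}},"required":["series"]}

```bash
mkdir -p pics
python3 - <<'E'
from rig import observe, optics, order, spotter
import cv2,numpy as np
s=observe();print(s['time_s'],s['position'],np.round(s['tool_rot'],3).tolist(),s['grip_width'],s['ft_force'])
for c in ['scene','top']:
    im=optics.get_image(c);cv2.imwrite(f'pics/{c}0.png',im['pixels'])
    for t in ['scale','panel','pan','tare_key_top','empty_bin','big_bolt','weight','full_bin']:
        r=spotter.mark_of(t,c);print(c,t,[(np.round(d['point'],3).tolist(),round(d['score'],2)) for d in r[:2]])
    for t in ['tare_key','key_a']:
        r=spotter.find_in(t,c);print(c,t,[(np.round(d['point'],3).tolist(),round(d['score'],2)) for d in r[:4]])
E
```

```text
0.0 [0.23347074 0.49767295 0.2307003 ] [[-0.905, 0.425, -0.001], [0.425, 0.905, -0.001], [0.0, -0.001, -1.0]] 0.0851218456508558 [-0.02120583  0.21060091 -0.78128576]
scene scale []
scene panel [([0.491, -0.055, 0.051], 0.83)]
scene pan [([0.607, -0.081, 0.006], 0.7)]
scene tare_key_top [([0.452, -0.14, 0.053], 0.52)]
scene empty_bin [([0.662, -0.129, 0.088], 0.76)]
scene big_bolt [([0.573, -0.316, 0.003], 0.75)]
scene weight [([0.468, -0.3, 0.001], 0.75)]
scene full_bin [([0.677, 0.164, 0.002], 0.76)]
scene tare_key [([0.713, -0.029, 0.092], 0.63)]
scene key_a []
top scale [([0.609, -0.082, 0.002], 0.85), ([0.49, -0.059, 0.052], 0.73)]
top panel [([0.488, -0.061, 0.051], 0.6)]
top pan [([0.61, -0.081, -0.004], 0.71)]
top tare_key_top [([0.447, -0.136, 0.055], 0.62)]
top empty_bin [([0.656, -0.13, 0.092], 0.6)]
top big_bolt [([0.572, -0.32, 0.004], 0.77)]
top weight [([0.465, -0.296, 0.001], 0.67)]
top full_bin [([0.678, 0.161, -0.001], 0.9)]
top tare_key [([0.448, -0.137, 0.052], 0.59)]
top key_a [([0.482, 0.004, 0.052], 0.6), ([0.469, -0.051, 0.057], 0.55), ([0.492, 0.056, 0.057], 0.38)]
```

View pics/top0.png

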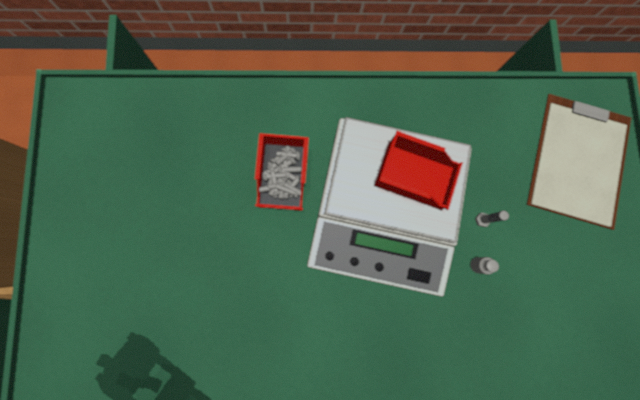

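View pics/scene0.png

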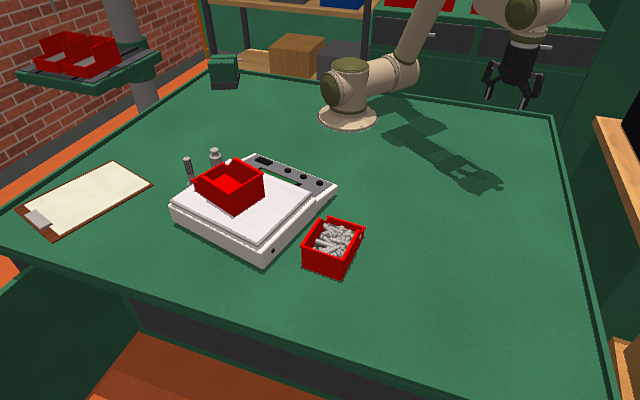

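The top view shows the tare key at about (419,275), with round keys at (329,256), (354,261) and (379,267). The scale is yawed about -13°. The scene view agrees. I'll work out the hover move next.

```bash
cat > h.py <<'E'
from rig import observe, optics, order, spotter
import cv2,numpy as np
def pix2w(im,uv,z):
    R,_=cv2.Rodrigues(np.array(im['rvec'],float));t=np.array(im['tvec'],float).ravel()
    d=R.T@np.linalg.inv(im['camera_matrix'])@np.array([uv[0],uv[1],1.]);c=-R.T@t
    return c+d*(z-c[2])/d[2]
def togo(p):
    s=observe();R=np.array(s['tool_rot']);print('t',s['time_s'],'pos',np.round(s['position'],4),'F',np.round(s['ft_force'],2))
    print('shift cm',np.round(R.T@(np.array(p)-s['position'])*100,2),'tool y',np.round(R[:,1],3))
def darkkeys(cam,box,thr=60,z=.05):
    im=optics.get_image(cam);g=im['pixels'].max(2);x0,y0,x1,y1=box
    m=np.zeros_like(g);m[y0:y1,x0:x1]=(g[y0:y1,x0:x1]<thr)
    n,l,st,c=cv2.connectedComponentsWithStats(m)
    for i in range(1,n):
        if st[i,4]>15: print(st[i],np.round(c[i],1),np.round(pix2w(im,c[i],z),4))
    return im
E
python3 - <<'E'
from h import *
darkkeys('top',(312,225,450,290))
togo([.445,-.136,.15])
E
```

```text
[351 230  13  17  67] [354.8 237.9] [0.5305 0.     0.05  ]
[365 233  53  25 163] [397.6 246.5] [ 0.5098 -0.095   0.05  ]
[326 252   7   8  44] [329.  255.6] [0.4927 0.0582 0.05  ]
[351 258   7   7  43] [353.9 261.1] [0.4798 0.0037 0.05  ]
[376 263   7   8  48] [378.9 266.6] [ 0.4667 -0.0511  0.05  ]
[408 269  23  14 233] [418.7 275.4] [ 0.446  -0.1386  0.05  ]
t 1.15 pos [0.2337 0.4979 0.2313] F [-0.04 -0.36  0.23]
shift cm [-46.06 -48.4    8.13] tool y [0.425 0.905 0.   ]
```

Request:
move_arm(
  series="-4 -4 0.5 -1 -1;-8 -8.4 1 -3 -1;-12 -12.6 1.5 -4 -1;-16 -16.8 2 -6 -1;-20 -21 2.5 -7 -1;-24 -25.2 3 -8 -1;-28 -29.4 3.5 -10 -1;-32 -33.6 4 -12 -1",
  force=40,
)

```text
time_s: 2.15
position: [0.381, 0.0559, 0.1915]
tool_rot: [[-0.974, 0.226, 0.001], [0.226, 0.974, -0.0], [-0.001, 0.0, -1.0]]
ft_force: [0.9, 1.1, 0.5]
grip_width: 0.0
gripper_force: 0.0
```

Run:
```python
from h import *
togo([.442,-.138,.13])
```

```text
t 2.15 pos [0.381  0.0559 0.1915] F [0.9  1.11 0.45]
shift cm [-10.32 -17.5    6.16] tool y [0.226 0.974 0.   ]
```

Request:
move_arm(
  series="-2.5 -4.4 1.5 0 -1;-5 -8.8 3 0 -1;-8 -13.2 4 0 -1;-10.3 -17.6 5 0 -1;-10.3 -17.6 6 0 -1;-10.3 -17.6 6 0 -1",
)

```text
time_s: 2.9
position: [0.4403, -0.1365, 0.1307]
tool_rot: [[-0.974, 0.228, -0.002], [0.228, 0.974, 0.001], [0.002, 0.001, -1.0]]
ft_force: [0.1, 0.3, 0.9]
grip_width: 0.0002
gripper_force: 0.0
```

Run:
```python
from h import *
im=optics.get_image('wrist');cv2.imwrite('pics/w1.png',im['pixels'])
for c in ['wrist','top']:
  for t in ['tare_key_top']:
    print(c,[(np.round(d['point'],4).tolist(),round(d['score'],2)) for d in spotter.mark_of(t,c)[:2]])
r=spotter.cut_out('tare_key','wrist')
for d in r[:3]:
  m=np.array(d['pixels']);ys,xs=np.nonzero(m);print(d['score'],m.sum(),xs.mean(),ys.mean(),xs.min(),xs.max(),ys.min(),ys.max(),pix2w(im,(xs.mean(),ys.mean()),.053))
togo([.442,-.138,.07])
```

```text
wrist [([0.4461, -0.1392, 0.0533], 0.89)]
top [([0.4473, -0.134, 0.0549], 0.76)]
0.7 2197 315.71597633136093 216.67774237596723 284 348 200 234 [ 0.44610601 -0.13843357  0.053     ]
t 3.1 pos [ 0.4409 -0.1362  0.1319] F [-0.63  0.32 -0.08]
shift cm [-0.14 -0.15  6.19] tool y [ 0.226  0.974 -0.   ]
```

View pics/w1.png

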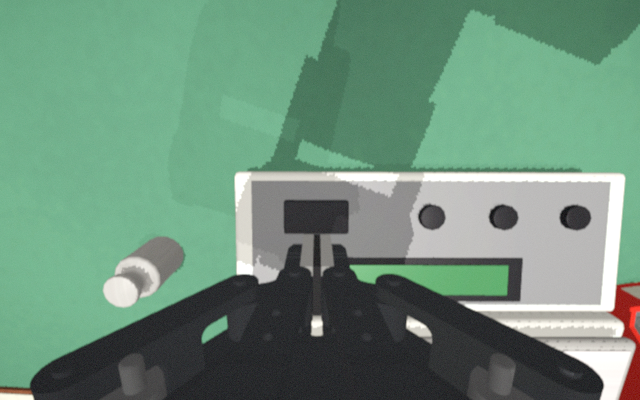

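The wrist view shows the tare key at (316,217), directly in line with the shut fingertips, which sit at u≈317. I'll descend.

Request:
move_arm(
  series="-0.1 -0.1 2 0 -1;-0.1 -0.15 4 0 -1;-0.1 -0.15 5.5 0 -1;-0.1 -0.15 6.5 0 -1;-0.1 -0.15 7 0 -1;-0.1 -0.15 7 0 -1",
)

```text
time_s: 3.85
position: [0.4416, -0.1387, 0.0615]
tool_rot: [[-0.974, 0.227, 0.0], [0.227, 0.974, -0.0], [-0.0, -0.0, -1.0]]
ft_force: [-0.2, -0.2, 1.1]
grip_width: -0.0002
gripper_force: 0.0
```

Run:
```python
from h import *
im=optics.get_image('wrist');cv2.imwrite('pics/w2.png',im['pixels'])
for i in range(3): optics.get_image('wrist'); togo([.442,-.1375,.055])
```

```text
t 3.95 pos [ 0.4417 -0.1388  0.0617] F [0.41 0.29 0.7 ]
shift cm [0.01 0.13 0.67] tool y [ 0.227  0.974 -0.   ]
t 4.0 pos [ 0.4417 -0.1388  0.0617] F [-0.16  0.78  0.  ]
shift cm [0.   0.14 0.67] tool y [ 0.227  0.974 -0.   ]
t 4.05 pos [ 0.4417 -0.1388  0.0617] F [-0.36 -0.27  0.06]
shift cm [0.   0.14 0.67] tool y [ 0.227  0.974 -0.   ]
```

View pics/w2.png

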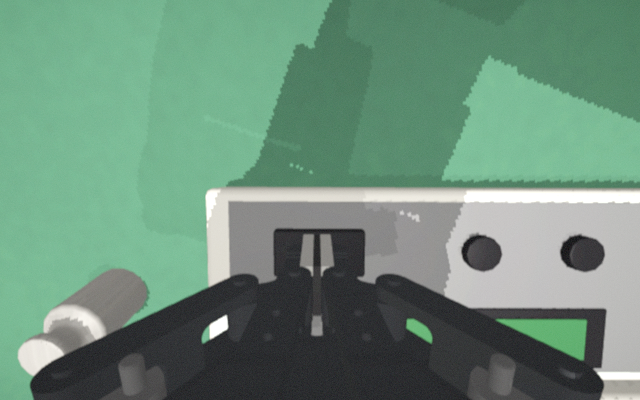

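The fingertips are over the key, which spans u 275–364, and are centred at u≈318. Next I'll step down and watch the force.

Request:
move_arm(
  series="0 0 0.2 0 -1;0 0 0.4 0 -1;0 0 0.5 0 -1;0 0 0.6 0 -1;0 0 0.7 0 -1;0 0 0.7 0 -1",
)

```text
time_s: 4.8
position: [0.4416, -0.1388, 0.0544]
tool_rot: [[-0.974, 0.227, 0.0], [0.227, 0.974, -0.0], [-0.0, -0.0, -1.0]]
ft_force: [-0.2, 0.2, 0.7]
grip_width: 0.0001
gripper_force: 0.6
```

```bash
cat > f.py <<'E'
from h import *
F=[]
for i in range(4): optics.get_image('wrist'); s=observe(); F.append(s['ft_force'])
print(s['time_s'],np.round(s['position'],4),np.mean(F,0).round(2))
E
python3 f.py
```

```text
5.0 [ 0.4416 -0.1388  0.0544] [0.09 0.07 1.55]
```

Request:
move_arm(
  series="0 0 0.05 0 -1;0 0 0.1 0 -1;0 0 0.15 0 -1;0 0 0.15 0 -1",
)

```text
time_s: 5.5
position: [0.4417, -0.1388, 0.0529]
tool_rot: [[-0.974, 0.227, 0.001], [0.227, 0.974, -0.0], [-0.001, -0.0, -1.0]]
ft_force: [2.1, 0.6, 3.5]
grip_width: 0.0002
gripper_force: 1.3
```

```bash
python3 f.py
```

```text
5.7 [ 0.4417 -0.1388  0.0529] [1.53 0.5  3.2 ]
```

Request:
move_arm(
  series="0 0 0.05 0 -1;0 0 0.1 0 -1;0 0 0.12 0 -1;0 0 0.12 0 -1",
)

```text
time_s: 6.2
position: [0.4416, -0.1388, 0.0517]
tool_rot: [[-0.974, 0.227, 0.0], [0.227, 0.974, -0.0], [-0.0, -0.0, -1.0]]
ft_force: [2.4, -0.3, 3.3]
grip_width: -0.0001
gripper_force: 1.9
```

```bash
python3 f.py
```

```text
6.4 [ 0.4415 -0.1388  0.0517] [ 1.95 -0.47  4.01]
```

Request:
move_arm(
  series="0 0 0.05 0 -1;0 0 0.05 0 -1;0 0 0.05 0 -1;0 0 0.05 0 -1;0 0 0.05 0 -1;0 0 0.05 0 -1;0 0 0.05 0 -1;0 0 0.05 0 -1",
)

```text
time_s: 7.4
position: [0.4415, -0.1388, 0.0512]
tool_rot: [[-0.974, 0.227, 0.0], [0.227, 0.974, -0.0], [-0.0, -0.0, -1.0]]
ft_force: [3.2, -2.0, 5.3]
grip_width: 0.0001
gripper_force: 2.1
```

```bash
python3 f.py
```

```text
7.6 [ 0.4415 -0.1388  0.0511] [ 2.02 -1.51  5.26]
```

Request:
move_arm(
  series="0 0 0 0 -1;0 0 0 0 -1;0 0 0 0 -1;0 0 0 0 -1",
)

```text
time_s: 8.1
position: [0.4415, -0.1387, 0.0511]
tool_rot: [[-0.974, 0.227, -0.0], [0.227, 0.974, 0.0], [0.0, -0.0, -1.0]]
ft_force: [2.1, -0.8, 4.6]
grip_width: -0.0
gripper_force: 2.1
```

Pressed down (about 5 N) for well over a second. Now I'll release and withdraw straight up.

Request:
move_arm(
  series="0 0 -0.2 0 -1;0 0 -0.5 0 -1;0 0 -1 0 -1;0 0 -3 0 -1;0 0 -6 0 -1;0 0 -9 0 -1;0 0 -12 0 -1;0 0 -12 0 -1",
)

```text
time_s: 9.1
position: [0.4418, -0.1389, 0.1727]
tool_rot: [[-0.974, 0.227, 0.003], [0.227, 0.974, -0.002], [-0.003, -0.001, -1.0]]
ft_force: [-0.0, -0.0, 0.5]
grip_width: -0.0002
gripper_force: 0.0
```

Run:
```python
from h import *
im=optics.get_image('wrist');cv2.imwrite('pics/w3.png',im['pixels'])
for t in ['tare_key_top','empty_bin','weight']:
    print(t,[(np.round(d['point'],4).tolist(),round(d['score'],2)) for c in ['wrist','top'] for d in spotter.mark_of(t,c)[:1]])
togo([.44,-.138,.17])
```

```text
tare_key_top [([0.4475, -0.1389, 0.0557], 0.68), ([0.4473, -0.134, 0.0549], 0.76)]
empty_bin [([0.6115, -0.0795, -0.0027], 0.34)]
weight [([0.4617, -0.2963, 0.0012], 0.78)]
t 9.45 pos [ 0.4412 -0.1386  0.1704] F [-0.36  0.11 -0.06]
shift cm [0.13 0.03 0.04] tool y [0.227 0.974 0.001]
```

View pics/w3.png

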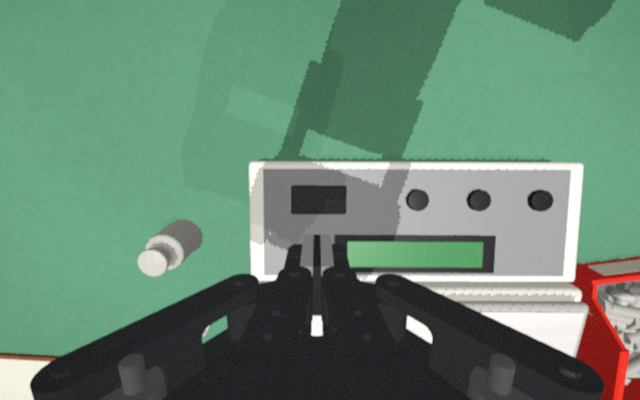

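The key is back up at (319,199), and everything else in view is undisturbed.

```bash
python3 -c "
from rig import order; print(order.close_job())"
```

```text
the job is handed in; nothing more can be done
None
```

I pressed the tare key about 3.4 mm down with roughly 5 N and held it for well over a second. It then sprang back, I withdrew straight up touching nothing else, and handed the job in at about 9.5 s; no verdict was returned.

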